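Dock the long coin tray on its limit switch

ROBOT

A 6-joint arm with a two-finger parallel gripper is mounted at the origin on a cart in front of the work surface, level with it; the furniture and walls round the work are solid. World frame = base frame: x ahead of the robot, y to its left, z up, the work surface at z = 0. Lengths are in m, angles in rad, forces in N, time in s.
With the tool pointing down it reaches from about 0.4 to 0.925 m from the base axis. Payload 3.4 kg.
Tool frame: the origin (TCP) lies midway between the tips of the shut fingers; the grasp point (between the pads) lies 19 mm behind it; z points along the fingers, y is the line along which they close (so a half turn about z gives the same grasp; the last joint's range is limited). The gripper opens to 85 mm and grips with 20 to 120 N. Pads are 22 mm wide; open, the fingers measure 114 mm over their backs; the gripper's body (76 mm by 85 mm) begins 54 mm behind the grasp point. The pads swing forward as they close: fully open they stand 13 mm farther back than shut.
Start: joints at [-1.294, 0.307, 1.506, -0, 1.328, -0.073], TCP at [0.198, -0.54, 0.231] pointing down, gripper open.
Joint ranges: [-3.12, 3.12], [-1.05, 2.28], [0.14, 2.33], [-1.42, 4.57], [0.1, 2.73], [-2.68, 2.68]. Speed limits (rad/s): [2.57, 2.57, 3.14, 3.14, 3.14, 3.14].

INTERFACE

Orientations are given as a unit quaternion [w, x, y, z].
In Python, from workcell import manip gives the robot as it stands.
- The arm moves only by the tool servo_tool, never from a script. Its argument "moves" is a list of rows, each a list of 3 entries, a list of its own where there are three numbers: the shift along the tool's x, y, z in mm, then the turn, a rotation vector about the tool's x, y, z in degrees, then the finger opening in mm, from 0 to 85.4. A call has 1 to 12 rows; each row shifts and turns the commanded pose from where the row before left it, along the tool's axes as they then stand; what a row does not reach is not made up. A row lasts 1/10 s, in which the tool goes at most 50 mm and 8.59 degrees, less where a joint would pass 70% of its speed; a pose out of reach is approached as far as the arm can. A call with a gripper value outside its range is refused whole. The fingers move at their own pace and stop on an object; "squeeze" is the grip in N (left out, the last holds). Time passes only in rows, so rows that do not move let the fingers close. It gives the time, the measured TCP pose, the force, the opening and the grip force at its end, in the units of the state.
- manip.observe(): the state, without advancing time (a new reading comes with each control period).
- manip.camera(name): name is "scene" or "top" or "wrist"; returns a dict with "img" (400x640x3 uint8, blue, green, red), "intrinsics" (3x3 intrinsics, pixels), "view" (4x4, takes a point from world to camera coordinates). Camera axes: x right, y up, looking along -z (the intrinsics and any distortion apply to the point x, -y, -z); pixel columns grow to the right and rows downward; lengths in m; the calibration is good to about 2 mm. A picture is of the moment at which its call begins. There is no depth.
- manip.hand_in(): hands the job in; it is judged then, once.
The state is a dict: "t": time; "qpos": joint angles; "joint_velocities": joint speeds; "effort": joint torques, N m; "tool_pos": TCP position; "ee_rot": TCP orientation; "contact_force": force on the tool from outside, world axes, zero at the start; "moment": the same for the moment, N m; "gripper_width": finger opening in m; "grasp_force": force on a finger pad.
Only numpy, scipy, OpenCV 4.12 (cv2) and the standard library are available. Lean on these libraries where they do the work, as an engineer would, in place of code of your own. Each camera call takes 0.05 s, during which the arm holds its last target. There are 200 camera calls.

TASK

Check in the longer of the two coin trays: set it lengthwise into the dock, lying flat on the dock's rails between the side lips, so that its end holds the hinged switch lever fully down. Lower it in gently, do not drop it, and leave the shorter tray where it is.

Things in the scene. Friction and masses are not known exactly. Their poses are not given: they have to be found in the camera images.
- long_tray_grip (a point): Longer grey coin tray, 124 x 60 mm, walls 14 mm high, 0.17 to 0.35 kg, coins fixed in. The point: centre of its grip, an upright fin along the tray's middle, 48 mm long, 12 mm thick, from 30 to 56 mm above the underside; the point is 43 mm above the underside. x along the tray and fin, y across (pinch across y), z up. The tray is the same either way round.
- short_tray_grip (a point): The shorter tray, to be left alone: same make, width, height and fin, but only 78 mm long. The point is the centre of its fin, 43 mm above its underside; x along the tray, y across.
- dock: Low fixed dock, 190 x 104 mm. Origin: on the desk, below where the tray's middle belongs; x along the dock towards its black limit switch, z up. Two rails along x (y = +-20 mm), tops at z = 14 mm, carry the tray. Side lips: inner faces at y = +-42 mm, 22 mm high. The -x end is open. Hinge ears start at x = 77 mm, switch body (28 mm high) at 85; the tray's end belongs between x = 50 and 77 mm.
- switch_lever (a joint): Steel lever with a white roller, between the dock's rails. Hinged at the dock's x = 84 mm, it reaches 42 mm back towards the middle, sloping up; roller top about 31 mm above the desk when free. 0 = free, grows as pressed; about 0.4 rad under a tray flat on the rails; stop at 0.46. Light spring: 0.3 N at the roller holds it down, the tray's weight is enough.
Mind the look-alikes: they are no part of the job. What is shaped like the part that bears long_tray_grip but green is not meant.

How it is judged:
On the way:
1. the long tray is lifted clear of the desk (height (world z) of long_tray_grip above 0.075 m), for 0.1 s.
At the end, for the whole second after the job is handed in: The long tray lies still and flat (within 3 degrees) on the dock's rails between the lips, its middle within 18 mm along and 15 mm across of the dock's origin and its long axis within 12 degrees of the dock's, and the switch lever is held down beyond 0.36 rad (value of joint switch_lever above 0.36 rad and x of long_tray_grip in the frame of dock between -0.018 and 0.018 m and y of long_tray_grip in the frame of dock between -0.015 and 0.015 m and z of long_tray_grip in the frame of dock between 0.053 and 0.061 m and angle between the x axis of long_tray_grip and the x axis of dock, either way round below 0.22 rad and angle between long_tray_grip's own z axis and vertical below 0.05 rad and linear speed of long_tray below 0.02 m/s); the robot touches nothing.
It fails at once if the short tray is moved by more than 20 mm (distance of short_tray_grip from where it was at the start of the episode above 0.02 m).
It fails at once if the long tray is dropped into the dock (faster than 0.5 m/s just above it) (horizontal distance between long_tray_grip and dock below 0.06 m and height (world z) of long_tray_grip below 0.085 m and linear speed of long_tray above 0.5 m/s).
It also fails if it takes over 38 s, if anything falls off the work surface, if the arm or the gripper's body presses on something with over 40 N, if the wrist force passes 120 N, or if a joint passes its speed limit or range.

## Working session

There is one attempt and no reset: what is moved stays moved. The work goes in short steps, Python scripts to look and compute and a tool call to move; the robot and the scene stay as the last step left them, time stands still between calls to the robot, and variables do not carry over. Pictures are saved under pics/ and viewed, at most 10 in all, crops included, and the job is handed in when it is done.

Besides the shell and the picture viewer there is one more tool, called after ">>>" as a command line: name --argument value ..., lists and objects as JSON in quotes. servo_tool: Moves the arm, as the interface text tells. Its arguments: {"type":"object","properties":{"moves":{"type":"array","items":{"type":"array"}},"squeeze":{"type":"number"}},"required":["moves"]}

```bash
mkdir -p pics
cat > h.py <<'E'
import numpy as np, cv2
from workcell import manip
def snap(n,f):
    c=manip.camera(n); cv2.imwrite(f'pics/{f}.png',c['img']); np.savez(f'pics/{f}.npz',K=c['intrinsics'],V=c['view']); return c
def back(f,uv,z):
    d=np.load(f'pics/{f}.npz'); K,V=d['K'],d['V']
    R,t=V[:3,:3],V[:3,3]; o=-R.T@t
    r=np.linalg.inv(K)@[uv[0],uv[1],1]; r=R.T@(r*[1,-1,-1])
    return o+r*(z-o[2])/r[2]
def proj(f,p):
    d=np.load(f'pics/{f}.npz'); q=d['V'][:3,:3]@np.array(p)+d['V'][:3,3]
    q=d['K']@(q*[1,-1,-1]); return q[:2]/q[2]
E
python3 - <<'E'
from h import *
for n in('scene','top'): c=snap(n,n+'0'); V=c['view']; print(n,(-V[:3,:3].T@V[:3,3]).round(3),c['intrinsics'].round(1).tolist(),[k for k in c])
s=manip.observe(); print(s)
E
```

```text
scene [-0.071  0.581  0.799] [[370.7, 0.0, 318.5], [0.0, 370.7, 198.5], [0.0, 0.0, 1.0]] ['img', 'intrinsics', 'view']
top [ 0.446 -0.107  1.208] [[415.5, 0.0, 312.5], [0.0, 415.5, 200.5], [0.0, 0.0, 1.0]] ['img', 'intrinsics', 'view']
{'t': 0.1, 'qpos': array([-1.29349595e+00,  3.07520513e-01,  1.50752393e+00,  1.49137357e-05,
        1.32839762e+00, -7.34787948e-02]), 'joint_velocities': array([-0.00088886, -0.0007708 , -0.00224213,  0.00053248, -0.00015101,
        0.00058396]), 'effort': array([ 5.17020760e-05, -4.58527458e+01, -2.52607906e+01, -8.46569355e-05,
        5.61707260e-03, -2.13709558e-05]), 'tool_pos': array([ 0.19741225, -0.53939673,  0.23046746]), 'ee_rot': array([-9.20644247e-04,  9.84658526e-01,  1.74489917e-01, -8.68747969e-05]), 'contact_force': array([ 1.31054483, -0.12744046, -0.56195206]), 'moment': array([ 0.01427174, -0.05706099, -0.05276825]), 'grasp_force': 0.0, 'gripper_width': 0.08516590116182682}
```

View pics/top0.png

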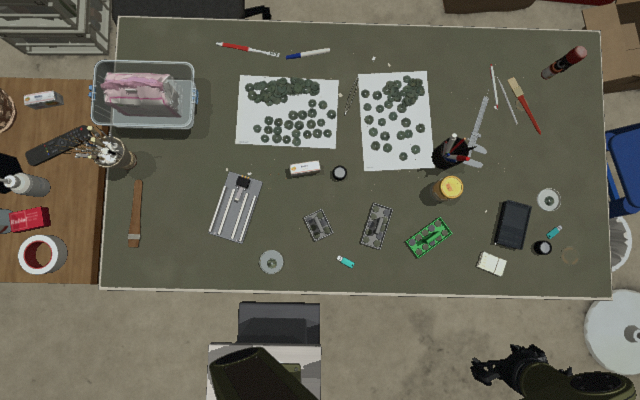

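View pics/scene0.png

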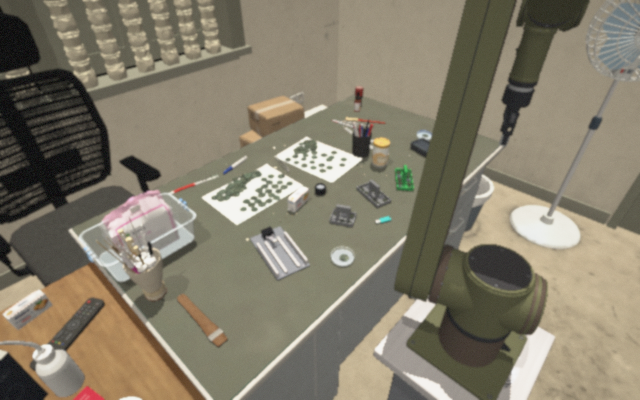

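Top picture candidates: grey tray (376,226), about 46 px long; grey tray (317,224), about 30 px long; green tray (429,236). The long grey one at (376,226) fits. The dock is at (236,207) with its black switch at about (243,181). I'll confirm in an enlarged crop.

Run:
```python
from h import *
im=cv2.imread('pics/top0.png')[165:255,200:400]
cv2.imwrite('pics/crop0.png',cv2.resize(im,None,fx=4,fy=4,interpolation=cv2.INTER_CUBIC))
```

```text
(no output)
```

View pics/crop0.png

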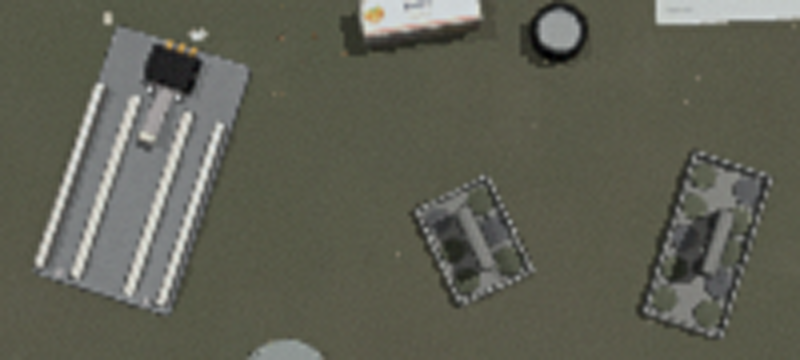

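The crop shows the long tray (rim corners (695,150), (772,177), (720,338), (642,312)), the short tray, and the dock with its black switch at the top end and its roller at (147,137).

Run:
```python
from h import *
B=lambda c,z: back('top0',(200+(c[0]+.5)/4-.5,165+(c[1]+.5)/4-.5),z)
def rect(P):
    P=np.array(P); print(P.round(4).tolist()); print('sides',[round(np.linalg.norm(P[i]-P[(i+1)%4]),4) for i in range(4)])
    m=P.mean(0); a=(P[0]+P[1]-P[2]-P[3]); print('mid',m.round(4),'yaw deg',np.degrees(np.arctan2(a[1],a[0])))
    return m,a/np.linalg.norm(a)
rect([B(c,.014) for c in((695,150),(772,177),(720,338),(642,312))])
print('fin',B((725,212),.056),B((712,272),.056))
m,a=rect([B(c,.003) for c in((117,27),(250,67),(168,312),(37,270))])
b=np.array([-a[1],a[0],0])
for n,c,z in(('railL',(135,98),.014),('railL-',(77,275),.014),('railR',(187,113),.014),('railR-',(130,292),.014),('lipL',(100,85),.022),('lipL-',(40,265),.022),('lipR',(220,125),.022),('lipR-',(162,303),.022),('roller',(147,137),.03),('swfront l',(147,83),.028),('swfront r',(191,95),.028),('swback',(175,45),.028)):
    p=B(c,z)-m; print(n,'along %.4f across %.4f'%(p@a,p@b))
rect([B(c,.014) for c in((413,211),(487,176),(535,270),(460,306))])
```

```text
[[0.5601, -0.3021, 0.014], [0.5418, -0.3581, 0.014], [0.4253, -0.321, 0.014], [0.4427, -0.2649, 0.014]]
sides [np.float64(0.0589), np.float64(0.1222), np.float64(0.0588), np.float64(0.1232)]
mid [ 0.4925 -0.3115  0.014 ] yaw deg -17.629015950080966
fin [ 0.51322874 -0.31648722  0.056     ] [ 0.47139868 -0.30766686  0.056     ]
[[0.6418, 0.1202, 0.003], [0.6146, 0.0223, 0.003], [0.4355, 0.0753, 0.003], [0.4636, 0.1705, 0.003]]
sides [np.float64(0.1016), np.float64(0.1868), np.float64(0.0992), np.float64(0.1852)]
mid [0.5389 0.0971 0.003 ] yaw deg -16.126083355801757
railL along 0.0461 across 0.0196
railL- along -0.0871 across 0.0189
railR along 0.0469 across -0.0195
railR- along -0.0873 across -0.0209
lipL along 0.0469 across 0.0448
lipL- along -0.0878 across 0.0444
lipR along 0.0452 across -0.0460
lipR- along -0.0876 across -0.0463
roller along 0.0211 across -0.0005
swfront l along 0.0579 across 0.0120
swfront r along 0.0591 across -0.0205
swback along 0.0899 across 0.0016
[[0.5115, -0.0992, 0.014], [0.5379, -0.1519, 0.014], [0.4711, -0.1877, 0.014], [0.4442, -0.1344, 0.014]]
sides [np.float64(0.059), np.float64(0.0758), np.float64(0.0596), np.float64(0.0759)]
mid [ 0.4912 -0.1433  0.014 ] yaw deg 27.873792456653323
```

>>> servo_tool --moves '[[[0, 0, 0], [0, 0, 7.54], 85], [[0, 0, 0], [0, 0, 7.54], 85], [[0, 0, 0], [0, 0, 7.54], 85], [[0, 0, 0], [0, 0, 7.54], 85], [[0, 0, 0], [0, 0, 7.54], 85]]'

```text
t: 0.6
tool_pos: [0.1975, -0.5396, 0.2307]
ee_rot: [-0.001, 0.988, -0.156, -0.0]
contact_force: [-0.1, -0.4, -0.6]
gripper_width: 0.0848
grasp_force: 0.0
```

>>> servo_tool --moves '[[[12, -17, 3], [0, 0, 0], 85], [[24, -34, 8], [0, 0, 0], 85], [[24, -34, 8], [0, 0, 0], 85], [[24, -34, 8], [0, 0, 0], 85], [[24, -34, 8], [0, 0, 0], 85], [[24, -34, 8], [0, 0, 0], 85], [[24, -34, 8], [0, 0, 0], 85], [[24, -34, 8], [0, 0, 0], 85], [[24, -34, 8], [0, 0, 0], 85], [[8, -18, 3], [0, 0, 0], 85], [[0, 0, 0], [0, 0, 0], 85], [[0, 0, 0], [0, 0, 0], 85]]'

```text
t: 1.8
tool_pos: [0.4922, -0.3111, 0.1608]
ee_rot: [-0.0, 0.988, -0.152, -0.001]
contact_force: [0.1, 0.3, 0.4]
gripper_width: 0.0848
grasp_force: 0.0
```

Run:
```python
from h import *
c=snap('wrist','w1'); s=manip.observe(); R=__import__('scipy.spatial.transform',fromlist=['x']).Rotation.from_quat(np.roll(s['ee_rot'],-1)).as_matrix()
print(s['tool_pos'],np.degrees(np.arctan2(R[1,0],R[0,0])),R.round(4).tolist(),s['qpos'].round(3),s['t'])
print(proj('w1',(.4925,-.3115,.056)),R.T@(np.array([.4925,-.3115,.15])-s['tool_pos'])*1000)
```

```text
[ 0.49189335 -0.31169509  0.16108052] -17.585835748882936 [[0.9533, -0.3021, -0.001], [-0.3021, -0.9533, -0.0001], [-0.0009, 0.0004, -1.0]] [-6.370e-01  3.780e-01  1.587e+00 -1.000e-03  1.177e+00  1.241e+00] 1.85
[319.0514652  206.01314801] [ 0.52965576 -0.37340771 11.07988927]
```

View pics/w1.png

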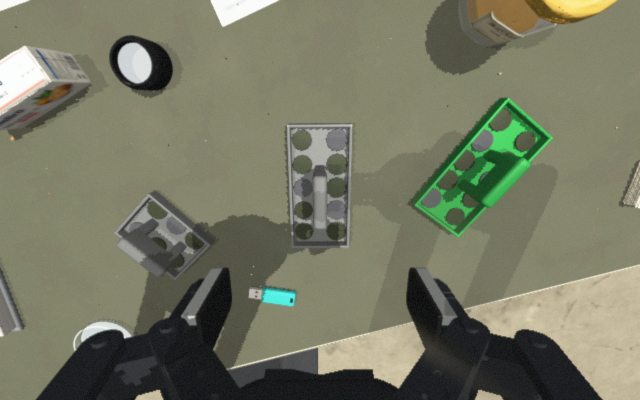

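The wrist picture shows the long grey tray upright in the centre (rim corners (287,124), (353,124), (350,247), (291,247)) with its fin at (320,170)–(320,228).

Run:
```python
from h import *
from scipy.spatial.transform import Rotation as Ro
P=np.array([back('w1',c,.014) for c in((287,124),(353,124),(350,247),(291,247))]); m=P.mean(0)
print(P.round(4).tolist(),m,np.degrees(np.arctan2(*(P[0]+P[1]-P[2]-P[3])[1::-1])))
F=np.array([back('w1',c,.056) for c in((320,170),(320,228))]);print(F,F.mean(0))
s=manip.observe();R=Ro.from_quat(np.roll(s['ee_rot'],-1)).as_matrix()
print(R.T@(np.array([m[0],m[1],.024])-s['tool_pos'])*1000)
```

```text
[[0.5618, -0.3031, 0.014], [0.544, -0.3597, 0.014], [0.4269, -0.3243, 0.014], [0.445, -0.2664, 0.014]] [ 0.49442625 -0.31336404  0.014     ] -17.11294703774398
[[ 0.52153295 -0.32140516  0.056     ]
 [ 0.47321873 -0.30630763  0.056     ]] [ 0.49737584 -0.3138564   0.056     ]
[  3.04624237   0.77433824 137.07804234]
```

Both views agree within about 2 mm. I'll shift 3 mm along, descend 137 mm and grip.

>>> servo_tool --moves '[[[3, 1, 10], [0, 0, 0], 70], [[0, 0, 20], [0, 0, 0], 70], [[0, 0, 20], [0, 0, 0], 70], [[0, 0, 20], [0, 0, 0], 70], [[0, 0, 20], [0, 0, 0], 60], [[0, 0, 17], [0, 0, 0], 60], [[0, 0, 12], [0, 0, 0], 60], [[0, 0, 10], [0, 0, 0], 60], [[0, 0, 8], [0, 0, 0], 60], [[0, 0, 0], [0, 0, 0], 60], [[0, 0, 0], [0, 0, 0], 40]]'

```text
t: 2.95
tool_pos: [0.4953, -0.3136, 0.0246]
ee_rot: [0.0, 0.988, -0.153, 0.0]
contact_force: [-0.2, -0.0, 0.2]
gripper_width: 0.0468
grasp_force: 0.0
```

>>> servo_tool --moves '[[[0, 0, 0], [0, 0, 0], 20], [[0, 0, 0], [0, 0, 0], 15], [[0, 0, 0], [0, 0, 0], 5], [[0, 0, 0], [0, 0, 0], 5], [[0, 0, 0], [0, 0, 0], 5], [[0, 0, 0], [0, 0, 0], 5], [[0, 0, 0], [0, 0, 0], 5], [[0, 0, 0], [0, 0, 0], 5]]' --squeeze 60

```text
t: 3.75
tool_pos: [0.4955, -0.3135, 0.025]
ee_rot: [0.0, 0.988, -0.153, 0.001]
contact_force: [0.4, 1.2, 6.0]
gripper_width: 0.0112
grasp_force: 59.4
```

>>> servo_tool --moves '[[[0, 0, -4], [0, 0, 0], 5], [[0, 0, -8], [0, 0, 0], 5], [[0, 0, -14], [0, 0, 0], 5], [[0, 0, -18], [0, 0, 0], 5], [[0, 0, -20], [0, 0, 0], 5], [[0, 0, -20], [0, 0, 0], 5], [[0, 0, -18], [0, 0, 0], 5], [[0, 0, -14], [0, 0, 0], 5], [[0, 0, -8], [0, 0, 0], 5], [[0, 0, -6], [0, 0, 0], 5], [[0, 0, 0], [0, 0, 0], 5], [[0, 0, 0], [0, 0, 0], 5]]'

```text
t: 4.95
tool_pos: [0.4946, -0.3131, 0.1537]
ee_rot: [-0.0, 0.988, -0.153, -0.001]
contact_force: [-0.2, -0.4, -3.1]
gripper_width: 0.011
grasp_force: 58.5
```

>>> servo_tool --moves '[[[-3, -12, 0], [0, 0, -0.5], 5], [[-6, -22, 0], [0, 0, -0.8], 5], [[-8, -30, 0], [0, 0, 0], 5], [[-8, -30, 0], [0, 0, 0], 5], [[-8, -30, 0], [0, 0, 0], 5], [[-8, -30, 0], [0, 0, 0], 5], [[-8, -30, 0], [0, 0, 0], 5], [[-8, -30, 0], [0, 0, 0], 5], [[-8, -30, 0], [0, 0, 0], 5], [[-8, -30, 0], [0, 0, 0], 5], [[-8, -30, 0], [0, 0, 0], 5], [[-8, -30, 0], [0, 0, 0], 5]]'

```text
t: 6.15
tool_pos: [0.5028, 0.0342, 0.1537]
ee_rot: [-0.0, 0.99, -0.142, -0.001]
contact_force: [0.1, -0.5, -2.7]
gripper_width: 0.0112
grasp_force: 58.6
```

>>> servo_tool --moves '[[[-8, -25, 0], [0, 0, 0], 5], [[-5, -20, 0], [0, 0, 0], 5], [[-4, -15, 0], [0, 0, 0], 5], [[0, -8, 0], [0, 0, 0], 5], [[0, 0, 0], [0, 0, 0], 5], [[0, 0, 0], [0, 0, 0], 5], [[0, 0, 0], [0, 0, 0], 5]]'

```text
t: 6.85
tool_pos: [0.5065, 0.1015, 0.1541]
ee_rot: [0.0, 0.99, -0.142, -0.0]
contact_force: [0.0, -1.3, -2.1]
gripper_width: 0.011
grasp_force: 58.6
```

Run:
```python
from h import *
from scipy.spatial.transform import Rotation as Ro
snap('wrist','w2'); s=manip.observe();R=Ro.from_quat(np.roll(s['ee_rot'],-1)).as_matrix()
print(s['tool_pos'],np.degrees(np.arctan2(R[1,0],R[0,0])),s['gripper_width'],s['grasp_force'])
print(R.T@(np.array([.515,.104,s['tool_pos'][2]])-s['tool_pos'])*1000)
```

```text
[0.50658456 0.1014639  0.15420259] -16.354022816815473 0.010737222830850737 58.571434020996094
[ 7.36085332e+00 -4.80304028e+00 -3.97477790e-03]
```

View pics/w2.png

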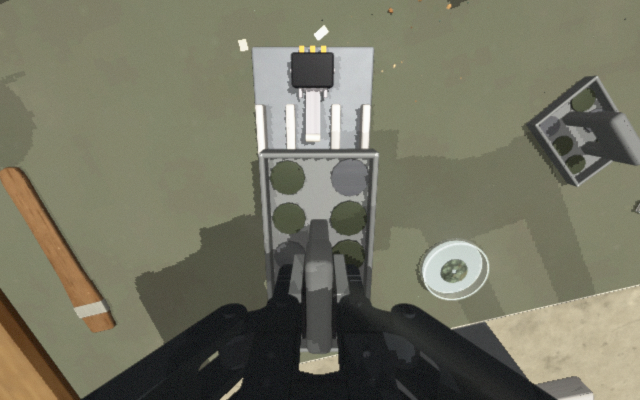

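The tray is held level over the dock. The far plate corners are (253,47) and (373,47), the switch front edge is at row 87 around column 313, the lip ends are (260,105) and (366,105), and the rail ends are (290,105) and (336,105). The tray's front rim runs (261,152)–(378,152).

Run:
```python
from h import *
from scipy.spatial.transform import Rotation as Ro
s=manip.observe();R=Ro.from_quat(np.roll(s['ee_rot'],-1)).as_matrix(); t=s['tool_pos']
for n,c,z in(('plateL',(253,47),.003),('plateR',(373,47),.003),('swL',(292,87),.028),('swR',(333,87),.028),('roller',(313,137),.03),('lipL',(260,105),.022),('lipR',(366,105),.022),('railL',(290,105),.014),('railR',(336,105),.014),('lipLnear',(265,150),.022),('trayL',(261,152),t[2]-.01),('trayR',(378,152),t[2]-.01)):
    print(n,(R.T@(back('w2',c,z)-t)*1000).round(1)[:2])
```

```text
plateL [126.9 -55.9]
plateR [127.1  45.8]
swL [ 94.3 -21.7]
swR [94.4 11.3]
roller [55.1 -4.9]
lipL [ 80.4 -49.3]
lipR [80.6 39.5]
railL [ 80.4 -24.9]
railR [80.4 14.8]
lipLnear [ 42.9 -47.2]
trayL [ 60.4 -28.2]
trayR [60.5 28.8]
```

>>> servo_tool --moves '[[[4, -2, 0], [0, 0, 0], 5], [[6, -3, 5], [0, 0, 0], 5], [[0, 0, 10], [0, 0, 0], 5], [[0, 0, 14], [0, 0, 0], 5], [[0, 0, 14], [0, 0, 0], 5], [[0, 0, 14], [0, 0, 0], 5], [[0, 0, 12], [0, 0, 0], 5], [[0, 0, 10], [0, 0, 0], 5], [[0, 0, 8], [0, 0, 0], 5], [[0, 0, 6], [0, 0, 0], 5], [[0, 0, 5], [0, 0, 0], 5], [[0, 0, 3], [0, 0, 0], 5]]'

```text
t: 8.1
tool_pos: [0.5178, 0.1042, 0.053]
ee_rot: [-0.0, 0.99, -0.142, 0.0]
contact_force: [-0.6, 0.0, -3.0]
gripper_width: 0.0112
grasp_force: 58.7
```

>>> servo_tool --moves '[[[0, 0, 3], [0, 0, 0], 5], [[0, 0, 3], [0, 0, 0], 5], [[0, 0, 2], [0, 0, 0], 5], [[0, 0, 2], [0, 0, 0], 5], [[0, 0, 1], [0, 0, 0], 5], [[0, 0, 1], [0, 0, 0], 5], [[0, 0, 0], [0, 0, 0], 5], [[0, 0, 0], [0, 0, 0], 5]]'

```text
t: 8.9
tool_pos: [0.5178, 0.1042, 0.0414]
ee_rot: [-0.0, 0.99, -0.142, 0.0]
contact_force: [0.0, -0.7, -1.8]
gripper_width: 0.0113
grasp_force: 58.7
```

Run:
```python
from h import *
snap('wrist','w3'); s=manip.observe(); print(s['tool_pos'],s['contact_force'],s['moment'],s['gripper_width'])
```

```text
[0.51776249 0.10421613 0.04136841] [-0.38667743  0.28944825 -1.58547362] [ 0.01959111 -0.03055396 -0.01654288] 0.010965389698288839
```

View pics/w3.png

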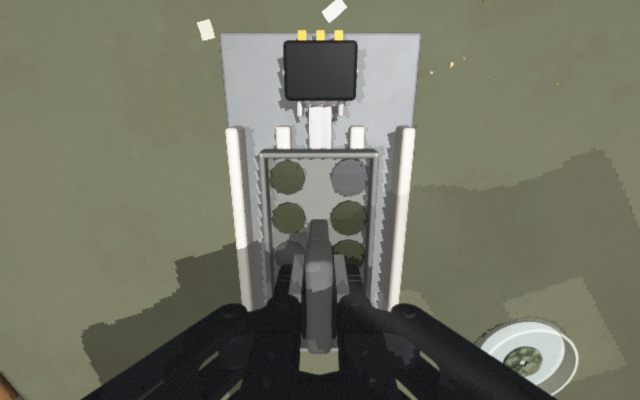

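The tray sits centred between the lips, parallel to the rails. Its front rim is at row 152, over the lever, about 2 mm above the rails. I'll lower it in 1 mm steps.

>>> servo_tool --moves '[[[0, 0, 1], [0, 0, 0], 5], [[0, 0, 0], [0, 0, 0], 5], [[0, 0, 1], [0, 0, 0], 5], [[0, 0, 0], [0, 0, 0], 5], [[0, 0, 0], [0, 0, 0], 5]]'

```text
t: 9.45
tool_pos: [0.5178, 0.1042, 0.0393]
ee_rot: [0.0, 0.99, -0.142, -0.0]
contact_force: [-0.5, 0.2, -1.9]
gripper_width: 0.0111
grasp_force: 58.7
```

>>> servo_tool --moves '[[[0, 0, 0.5], [0, 0, 0], 5], [[0, 0, 0.5], [0, 0, 0], 5], [[0, 0, 0], [0, 0, 0], 5], [[0, 0, 0], [0, 0, 0], 5]]'

```text
t: 9.85
tool_pos: [0.5178, 0.1043, 0.039]
ee_rot: [-0.0, 0.99, -0.142, 0.0]
contact_force: [-2.3, 0.4, 4.9]
gripper_width: 0.0113
grasp_force: 59.9
```

Contact has been made at +5 N, so I'll open and retreat.

>>> servo_tool --moves '[[[0, 0, 0], [0, 0, 0], 14], [[0, 0, 0], [0, 0, 0], 20], [[0, 0, 0], [0, 0, 0], 30], [[0, 0, 0], [0, 0, 0], 45], [[0, 0, 0], [0, 0, 0], 50], [[0, 0, 0], [0, 0, 0], 50], [[0, 0, -5], [0, 0, 0], 50], [[0, 0, -12], [0, 0, 0], 50], [[0, 0, -20], [0, 0, 0], 50], [[0, 0, -25], [0, 0, 0], 50], [[0, 0, -30], [0, 0, 0], 50], [[0, 0, -30], [0, 0, 0], 50]]' --squeeze 20

```text
t: 11.05
tool_pos: [0.5175, 0.1042, 0.1623]
ee_rot: [-0.0, 0.99, -0.142, 0.0]
contact_force: [1.5, 0.1, 0.7]
gripper_width: 0.0503
grasp_force: 0.0
```

>>> servo_tool --moves '[[[-10, 0, -10], [0, 0, 0], 50], [[0, 0, 0], [0, 0, 0], 50], [[0, 0, 0], [0, 0, 0], 50]]'

```text
t: 11.35
tool_pos: [0.5069, 0.107, 0.1699]
ee_rot: [0.0, 0.99, -0.142, -0.0]
contact_force: [-0.0, 0.1, 0.6]
gripper_width: 0.0502
grasp_force: 0.0
```

Run:
```python
from h import *
snap('wrist','w4'); s=manip.observe(); print(s['t'],s['tool_pos'],s['contact_force'])
```

```text
11.4 [0.50688881 0.10697479 0.16926372] [ 0.23794358 -0.20255469 -0.49096327]
```

View pics/w4.png

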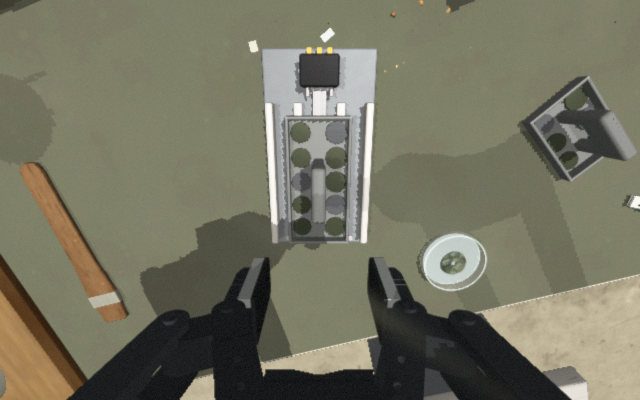

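The tray lies between the lips with rim corners (286,117), (353,117), (349,242) and (290,242), and the switch front edge is at row 87. I'll check the position by numbers.

Run:
```python
from h import *
P=np.array([back('w4',c,.028) for c in((286,117),(353,117),(349,242),(290,242))]); m=P.mean(0)
a=P[0]+P[1]-P[2]-P[3]; a/=np.linalg.norm(a); b=np.array([-a[1],a[0],0])
print([np.linalg.norm(P[i]-P[(i+1)%4]).round(4) for i in range(4)])
for n,c,z in(('sw',(320,87),.028),('railsend',(320,104),.014),('plate',(320,49),.003),('lipL',(269,103),.022),('lipR',(372,103),.022)):
    d=back('w4',c,z)-m; print(n,d@a,d@b)
```

```text
[np.float64(0.0588), np.float64(0.1207), np.float64(0.0592), np.float64(0.1207)]
sw 0.08494638336476405 -0.0004267683289009984
railsend 0.0710306328449039 -0.0004889155333439069
plate 0.11760948051006657 -0.0005077429474165716
lipL 0.0720009827733703 0.04462802856218038
lipR 0.0719193479585968 -0.04642297213074613
```

The tray's middle is within about 1 mm of the dock's origin: the switch face is 85 mm ahead, as specified. It is square and flat, so I'm handing in.

```bash
python3 -c "
from workcell import manip
print(manip.hand_in())"
```

```text
the job is handed in; nothing more can be done
None
```

I set the long tray into the dock, within about 1 mm of the dock's origin by the last picture, with its end over the switch lever, and handed the job in at about 11.4 s. The lever angle was not measured and no verdict was returned. The short tray was not touched.

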